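Snap the purge coupler onto its tilted nipple and hold the valve open

ROBOT

A 6-joint arm with a two-finger parallel gripper is mounted at the origin on a cart in front of the work surface, level with it; the furniture and walls round the work are solid. World frame = base frame: x ahead of the robot, y to its left, z up, the work surface at z = 0. Lengths are in m, angles in rad, forces in N, time in s.
With the tool pointing down it reaches from about 0.35 to 1 m from the base axis. Payload 7.1 kg.
Tool frame: the origin (TCP) lies on the centre line of the jaws, within the pads' length; the fingertips stand 14 mm ahead of it and the grasp point (between the pads) lies 5 mm behind it; z points along the fingers, y is the line along which they close (so a half turn about z gives the same grasp; the last joint's range is limited). The gripper opens to 85 mm and grips with 20 to 120 N. Pads are 22 mm wide; open, the fingers measure 114 mm over their backs; the gripper's body (76 mm by 85 mm) begins 54 mm behind the grasp point. The pads swing forward as they close: fully open they stand 13 mm farther back than shut.
Start: joints at [1.217, 0.423, 1.63, -0, 1.089, -0.019], TCP at [0.205, 0.59, 0.245] pointing down, gripper open.
Joint ranges: [-3, 3], [-0.9, 2.11], [0.09, 2.58], [-1.31, 4.45], [0.11, 2.69], [-2.54, 2.54]. Speed limits (rad/s): [2.39, 2.39, 3.01, 3.14, 3.14, 3.14].

INTERFACE

Orientations are given as a rotation vector (axis times angle).
In Python, from rig import manip gives the robot as it stands. The module is installed in compiled form; this text tells all that it offers.
- The arm moves only by the shell command python3 -m handwheel 'ROWS' [FORCE]. ROWS is JSON, one flat list of numbers, 5 for each row, row after row: the closure, from -1 (fully open) to 1 (shut), then the shift along the tool's x, y, z in mm, then the turn about the tool's z in rad. In form: [gripper, tx, ty, tz, twist, gripper, tx, ty, tz, twist, ...]. A call has 1 to 8 rows; each row is the pose to reach, as a shift and turn from the pose commanded when the call began, along the tool's axes at that moment; what a row does not reach only later rows make up. A row lasts 1/12 s, in which the tool goes at most 41.7 mm and 7.16 degrees, less where a joint would pass 70% of its speed; a pose out of reach is approached as far as the arm can. A call with a gripper value outside its range is refused whole. The fingers move at their own pace and stop on an object; FORCE is the grip in N (left out, the last holds). Time passes only in rows, so rows that repeat a pose let the fingers close. It gives the time, the measured TCP pose, the force, the opening and the grip force at its end, in the units of the state.
- manip.read_state(): the state, without advancing time (a new reading comes with each control period).
- manip.snapshot(name): name is "side" or "top"; returns a dict with "img" (384x512x3 uint8, blue, green, red), "K" (3x3 intrinsics, pixels), "k1" (the pictures are not rectified: a ray, as slopes to the right and down, at radius r is drawn at 1 + k1 r^2 times it, then the intrinsics apply), "xyz" and "attitude" of the camera in the world. Camera axes: x right, y up, looking along -z (the intrinsics and any distortion apply to the point x, -y, -z); pixel columns grow to the right and rows downward; lengths in m; the calibration is good to about 2 mm. A picture is of the moment at which its call begins. There is no depth.
- manip.job_done(): hands the job in; it is judged then, once.
The state is a dict: "clock": time; "joint_positions": joint angles; "qvel": joint speeds; "joint_efforts": joint torques, N m; "eef_pos": TCP position; "ee_rot": TCP orientation; "force": force on the tool from outside, world axes, zero at the start; "ft_torque": the same for the moment, N m; "gripper_width": opening from 0.0 (shut) to 1.0 (fully open); "gripper_force": force on a finger pad.
Only numpy, scipy, OpenCV 4.12 (cv2) and the standard library are available. Lean on these libraries where they do the work, as an engineer would, in place of code of your own. Each camera call takes 0.05 s, during which the arm holds its last target. There are 200 camera calls.

TASK

Pick up the blue-gripped hand coupler, turn it about its own axis so that the notch under its red stripe faces the red key of the tilted brass nipple on the purge block, and press it squarely onto the nipple until it snaps home on the brass flange. Then keep pushing in line with the nipple, against its spring, until the nipple has sunk nearly all the way into the block, and finish like that: still gripping the coupler and holding the nipple down. Leave the crucible, the spanner and the white-capped vial nearby where they are.

Things in the scene. Friction and masses are not known exactly. Their poses are not given: they have to be found in the camera images.
- coupler: Loose hand coupler, 140 g: a round barrel 34 mm across, 90 mm tall, standing mouth down. Origin: centre of the mouth (underside); z up the barrel's axis. Steel sleeve 0 to 34 mm, blue grip 34 to 84 mm (34 mm across all along: grip it here, at any yaw), 24 mm wide steel cap to 90 mm. A red stripe down its -x side, and a red line on the cap from the centre to -x, mark the notch in the mouth.
- coupler_notch (a point): Centre of the coupler's keying notch, at (-16.5, 0, 5.5) mm in the coupler's frame. The notch is cut in the mouth's -x side, 10.5 mm deep, about 9 mm wide at the bore and wider outside. The mouth is a 19 mm bore for 10.5 mm, then widens to 25 mm; the bore is 34 mm deep in all.
- purge_block: Fixed aluminium valve block on a dark steel foot plate (112 x 84 x 10 mm). Origin at the underside of the block, on the worktop; z up; its -x is the side to which the nipple leans. The block reaches to about 85 mm above the worktop; the nipple's tip to about 125 mm.
- nipple_seat (a point): Centre of the brass flange (38 mm wide, about 99 mm above the worktop) at the nipple's foot, on which the coupler's mouth seats; moves with the nipple. z: the nipple's axis, outwards, leaning 0.35 rad from vertical to the block's -x; -x points to the red key. The coupler's frame coincides with this one when home. Nipple: 16 mm pin, round end, 28 mm tall; two sprung balls, 22 mm over, 15 mm up.
- nipple_key (a point): Centre of the red key, at (-16.5, 0, 5.5) mm in the frame of nipple_seat: a rib 5 mm wide, 8 mm high on the flange's -x side (the lower side, to which the nipple leans), 9 to 23 mm off the axis. It enters the coupler's notch; with the notch elsewhere the coupler stops on it 8 mm short of home.
- nipple (a joint): How far the nipple is pushed into the block along its axis: 0 out, 0.010 m fully in. Its spring pushes back with 8 N at first, 14 N at the end, so it sinks only above 8 N. The balls resist the coupler with 3 to 6 N, 18 to 14 mm short of home, and draw it home over the last 5 mm. If let go, the nipple springs out, the coupler still snapped on.
- crucible_1: Bystander: loose cream ceramic crucible, 34 mm wide, 36 mm tall, nearer the robot than the work. Origin: centre of its underside.
- spanner: Bystander: loose steel spanner lying flat, 111 x 20 x 5 mm, long along its y, nearer the robot. Origin: centre of its underside.
- vial_5: Bystander: loose screw-cap vial, 30 mm wide, 76 mm tall, standing beyond the work. Origin: centre of its underside.
There are look-alikes about, which are no part of the job. Leave any pink look-alike of the coupler alone.

How it is judged:
By the outcome, as a careful person would: the job done as asked, in the order asked, and still so for the second after the job is handed in, while the arm keeps its last pose, push and grip.
It also fails if it takes over 48 s, if anything falls off the work surface, if the arm or the gripper's body presses on something with over 40 N, if the wrist force passes 120 N, or if a joint passes its speed limit or range.

## Working session

There is one attempt and no reset: what is moved stays moved. The work goes in short steps, Python scripts to look and compute and a shell command to move; the robot and the scene stay as the last step left them, time stands still between calls to the robot, and variables do not carry over. Pictures are saved under pics/ and viewed, at most 10 in all, crops included, and the job is handed in when it is done.

```bash
mkdir -p pics; cat > h.py <<'E'
import numpy as np, cv2
from scipy.spatial.transform import Rotation as R
from rig import manip
def snap(n,f=None):
    s=manip.snapshot(n)
    if f: cv2.imwrite('pics/'+f,s['img'])
    return s
def rot(a):
    a=np.array(a,float)
    return a if a.shape==(3,3) else (R.from_quat(a) if a.size==4 else R.from_rotvec(a)).as_matrix()
def ray(s,u,v):
    K=np.array(s['K']); k=s['k1']
    d=np.array([(u-K[0,2])/K[0,0],(v-K[1,2])/K[1,1]]); p=d.copy()
    for _ in range(30): p=d/(1+k*(p@p))
    w=rot(s['attitude'])@np.array([p[0],-p[1],-1.]); return np.array(s['xyz'],float),w/np.linalg.norm(w)
def onz(s,u,v,z):
    o,d=ray(s,u,v); return o+d*(z-o[2])/d[2]
def tri(s1,p1,s2,p2):
    o1,d1=ray(s1,*p1);o2,d2=ray(s2,*p2)
    t=np.linalg.lstsq(np.c_[d1,-d2],o2-o1,rcond=None)[0]
    a=o1+t[0]*d1;b=o2+t[1]*d2; return (a+b)/2,np.linalg.norm(a-b)
def proj(s,P):
    K=np.array(s['K']); c=rot(s['attitude']).T@(np.array(P)-np.array(s['xyz']))
    p=np.array([c[0],-c[1]])/-c[2]; p=p*(1+s['k1']*(p@p)); return K[0,0]*p[0]+K[0,2],K[1,1]*p[1]+K[1,2]
E
python3 - <<'E'
from h import *
for n in('side','top'):
    s=snap(n,n+'0.png'); print(n,s['K'],s['k1'],s['xyz'],s['attitude'])
st=manip.read_state(); print(st)
E
```

```text
side [[356.63407608   0.         255.43421939]
 [  0.         356.63407608 189.50334394]
 [  0.           0.           1.        ]] 0.009950487350349835 [ 0.20197871 -0.63204132  0.44408453] [ 1.08099745 -0.27129102 -0.43832179]
top [[348.56207593   0.         250.88606306]
 [  0.         348.56207593 185.88696964]
 [  0.           0.           1.        ]] 0.031386108306925196 [0.43782805 0.02678829 0.92790035] [ 0.10495254 -0.10273343 -1.58940314]
{'clock': 0.1, 'joint_positions': array([ 1.21700376e+00,  4.23788182e-01,  1.63063662e+00,  1.04476016e-05,
        1.08858674e+00, -1.89702724e-02]), 'qvel': array([-0.00045771, -0.00033946,  0.00102971, -0.00077015,  0.00029286,
       -0.00249552]), 'joint_efforts': array([-8.50217639e-04, -5.58426726e+01, -2.82446784e+01, -1.68814709e-04,
        2.97406601e-03,  3.36715709e-05]), 'eef_pos': array([0.20516296, 0.58985208, 0.24459952]), 'ee_rot': array([-5.23446439e-01, -3.09740123e+00,  2.18729629e-03]), 'force': array([0.57756949, 0.31844045, 0.2544514 ]), 'ft_torque': array([-0.03676926,  0.03795179, -0.01185619]), 'gripper_force': 0.0, 'gripper_width': 0.9996243687403018}
```

View pics/side0.png

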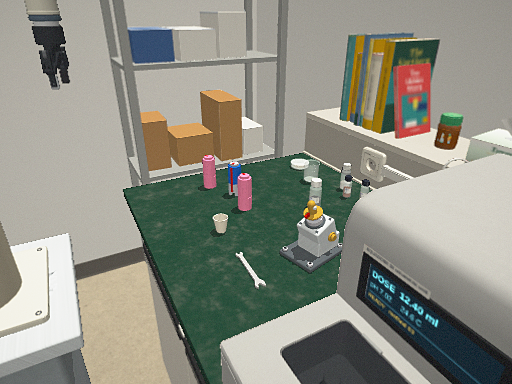

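View pics/top0.png

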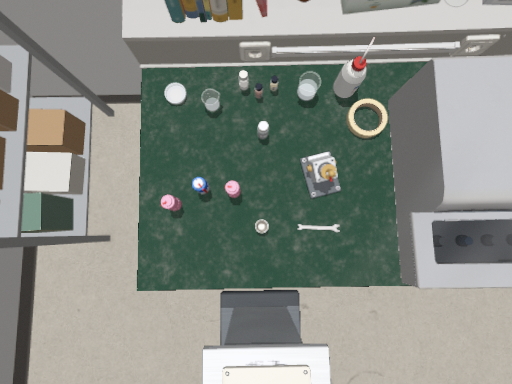

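Side and top views show these candidates: the blue coupler at top (200,185) / side (234,178), a pink look-alike at top (170,203) / side (209,172), and another pink one at top (233,189) / side (245,190). I choose the blue one. The purge block is at top (322,173) / side (317,235). Next is one close crop to check it.

```bash
python3 - <<'E'
from h import *
a=cv2.imread('pics/top0.png');b=cv2.imread('pics/side0.png')
def c(i,u,v,w): return cv2.resize(i[v-w:v+w,u-w:u+w],(300,300),interpolation=cv2.INTER_CUBIC)
m=np.vstack([np.hstack([c(a,200,188,25),c(a,322,173,30)]),np.hstack([c(b,234,180,30),c(b,315,230,40)])])
cv2.imwrite('pics/crop1.png',m)
E
```

```text
(no output)
```

View pics/crop1.png

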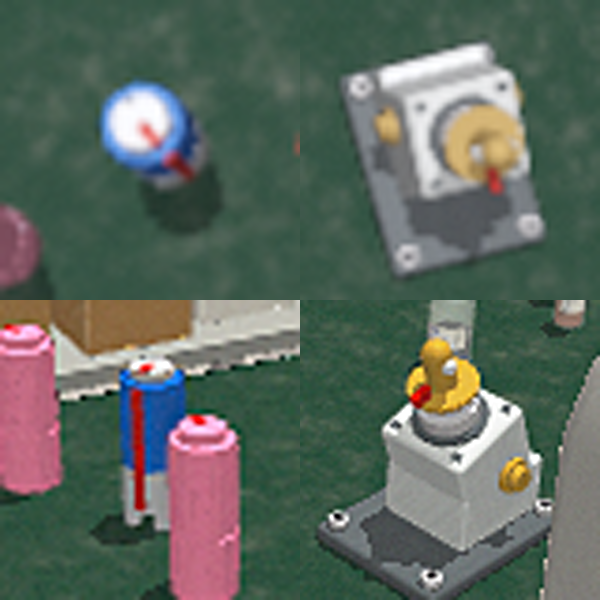

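The blue-gripped coupler is confirmed, with a white cap, red line and red stripe facing the lower right of the top view. The crop also shows the block with the red key at top px (331,179). Next I measure points by colour and rays.

```bash
cat > m1.py <<'E'
from h import *
T=snap('top');S=snap('side')
def f(*a): return np.round(np.array(a)*1000,1)
def cent(s,mask,x0,x1,y0,y1):
    m=np.zeros_like(mask);m[y0:y1,x0:x1]=mask[y0:y1,x0:x1]
    v,u=np.nonzero(m); return u.mean(),v.mean(),len(u),u.min(),u.max(),v.min(),v.max()
def red(s):
    i=s['img'].astype(int); return (i[...,2]>110)&(i[...,2]-i[...,1]>70)&(i[...,2]-i[...,0]>70)
def white(s):
    i=s['img'].astype(int); return i.min(2)>150
def gold(s):
    i=s['img'].astype(int); return (i[...,2]>150)&(i[...,2]-i[...,0]>50)&(i[...,1]>110)
if __name__=='__main__':
    P,e=tri(T,(197.8,183.3),S,(234.4,163.6)); print('cap',f(P),f(e))
    capmask=white(T)|red(T); c=cent(T,capmask,190,206,174,190); print('cap mask',c,f(onz(T,c[0],c[1],.09)))
    r=cent(T,red(T),185,215,175,200); print('red cpl',r)
    i=T['img'].astype(int); b=(i[...,0]>120)&(i[...,0]-i[...,2]>70); b=cent(T,b,185,215,170,200);print('blue',b)
    P,e=tri(T,(332.4,172),S,(311.5,202)); print('tip',f(P),f(e))
    k1=cent(T,red(T),315,345,165,190);k2=cent(S,red(S),295,325,205,225);print(k1,k2)
    P,e=tri(T,k1[:2],S,k2[:2]);print('key',f(P),f(e))
    g=cent(T,gold(T)|red(T),318,340,160,182);print('gold',g, f(onz(T,328.8,171.6,.099)))
    for p in [(360,87),(407,257),(530,226)]: print('screw T',f(onz(T,(p[0]-300)/5+292,p[1]/5+143,.012)))
    for p in [(337,519),(431,576),(545,507)]: print('screw S',f(onz(S,(p[0]-300)/3.75+275,(p[1]-300)/3.75+190,.012)))
    # bystanders
    for n,z,p in [('cruc',.036,(262,226)),('spanR',.005,(336,228)),('spanL',.005,(301,227)),('vial',.076,(264,127)),('pinkR',.09,(232,187)),('pinkL',.09,(168,202))]: print(n,f(onz(T,*p,z)))
E
python3 m1.py
```

```text
cap [[559.5 155.9  85. ]] [1.7]
cap mask (np.float64(197.8953488372093), np.float64(182.7674418604651), 86, np.int64(193), np.int64(204), np.int64(178), np.int64(189)) [[559.3 155.2  90. ]]
red cpl (np.float64(200.83333333333334), np.float64(186.33333333333334), 6, np.int64(199), np.int64(204), np.int64(184), np.int64(189))
blue (np.float64(198.76388888888889), np.float64(183.875), 72, np.int64(192), np.int64(205), np.int64(177), np.int64(190))
tip [[ 572.5 -163.9  122.4]] [2.]
(np.float64(330.5), np.float64(179.0), 8, np.int64(330), np.int64(331), np.int64(177), np.int64(181)) (np.float64(306.88461538461536), np.float64(215.26923076923077), 26, np.int64(304), np.int64(309), np.int64(212), np.int64(218))
key [[ 561.1 -165.3   97. ]] [1.1]
gold (np.float64(328.2515337423313), np.float64(171.25766871165644), 163, np.int64(321), np.int64(336), np.int64(164), np.int64(181)) [[ 578.4 -161.4   99. ]]
screw T [[ 625.  -116.6   12. ]]
screw T [[ 533.1 -137.6   12. ]]
screw T [[ 548.2 -203.1   12. ]]
screw S [[ 534.  -137.5   12. ]]
screw S [[ 550.2 -201.    12. ]]
screw S [[ 640.6 -181.6   12. ]]
cruc [[452.7   0.7  36. ]]
spanR [[ 444.2 -193.9    5. ]]
spanL [[ 448.5 -102.5    5. ]]
vial [[699.7  -9.4  76. ]]
pinkR [[547.2  72.6  90. ]]
pinkL [[514.1 227.1  90. ]]
```

```bash
cat >> h.py <<'E'
def togo(P,st=None):
    st=st or manip.read_state(); M=R.from_rotvec(st['ee_rot']).as_matrix()
    return M.T@(np.array(P)-st['eef_pos'])*1000, M
E
python3 - <<'E'
from m1 import *
i=S['img'].astype(int); bl=(i[...,0]-i[...,2]>50)&(i[...,0]>90); rd=(i[...,2]-i[...,1]>60)
A=np.array([.5594,.1555])
for v in range(170,184):
    b=np.nonzero(bl[v,222:248])[0]+222; r=np.nonzero(rd[v,222:236])[0]+222
    print(v,b,r)
def hit(s,u,v,rad=.017):
    o,d=ray(s,u,v); p=o[:2]-A; a=d[:2]@d[:2];bb=p@d[:2];c=p@p-rad**2; D=max(bb*bb-a*c,0)
    P=o+d*(-bb-D**.5)/a; q=P[:2]-A; return f(P),np.degrees(np.arctan2(q[1],q[0]))
for v in (170,174,178,182):
    r=np.nonzero(rd[v,222:236])[0]+222
    if len(r): print(hit(S,r.mean(),v))
j=T['img'].astype(int)
print(j[180:196,196:212,2]-j[180:196,196:212,1])
G=np.array([.40,.20,.245]);d,M=togo(G);print(d,M.round(3))
E
```

```text
170 [228 229 233 234 235 236 237 238 239 240] [230 231]
171 [228 229 233 234 235 236 237 238 239 240] [230 231]
172 [228 229 233 234 235 236 237 238 239 240] [231 232]
173 [228 229 233 234 235 236 237 238 239 240] [231 232]
174 [228 229 233 234 235 236 237 238 239] [231 232]
175 [228 229 233 234 235 236 237 238] [231 232]
176 [228 229 233 234 235 236 237] [231 232]
177 [228 229 233 234 235 236] [231 232]
178 [228 229 233 234 235 236] [231 232]
179 [228 229 233 234 235 236] [231 232]
180 [228 229 230 233 234 235 236] [231 232]
181 [228 229 230 233 234 235 236] [231 232]
182 [228 229 230 233 234 235 236] [231 232]
183 [229 230 233 234 235 236] [231 232]
(array([[544.7, 146.9,  73.4]]), np.float64(-149.60717615541225))
(array([[546.2, 144.7,  62.6]]), np.float64(-140.7107258821551))
(array([[546., 145.,  51.]]), np.float64(-141.97984661314888))
(array([[545.8, 145.3,  39.3]]), np.float64(-143.2784994252452))
[[ -1  -1  -1  -1  -1  -2 -15 -48 -44 -24 -14 -17 -21 -22 -24 -28]
 [ -1  -1  -1  -1  -1  -1  -6 -39 -52 -36 -19 -22 -23 -25 -25 -28]
 [ -1  -1   7   3  -2  -1  -1 -19 -51 -43 -23 -
[... 314 characters left out ...]
-44 -50 -40 -27 -26  -8  -1  -5 -20 -25]
 [-27 -15 -11 -17 -38 -49  -8  46  51 -13 -25  -8   0  -4 -22 -25]
 [-47 -48 -50 -50 -48 -48  48  89  77  25  -8  -4   1  -4 -23 -25]
 [-37 -43 -42 -42 -38 -33  51  74  72  62  25   5  -2 -12 -20 -24]
 [-29 -22 -19 -23 -27 -27 -19   5  38  66  61  20  -5 -19 -18 -25]
 [-29 -27 -20 -14 -10  -7  -8  -5   7  33  47  14 -13 -19 -19 -25]
 [-30 -31 -25 -16 -11  -4  -3  -3  -3   6   6 -11 -18 -20 -20 -21]
 [-30 -30 -26 -19 -19  -9  -9  -9 -12 -14 -18 -18 -20 -20 -21 -18]
 [-28 -30 -25 -21 -20 -19 -20 -20 -18 -16 -16 -18 -20 -21 -20 -17]]
[-3.12077478e+02 -3.04498387e+02  2.16029258e-01] [[-0.944  0.329 -0.   ]
 [ 0.329  0.944 -0.001]
 [-0.    -0.001 -1.   ]]
```

```bash
python3 -m handwheel '[-0.3,-40,-39,0,0.12,-0.3,-80,-78,0,0.24,-0.3,-120,-117,0,0.36,-0.3,-160,-156,0,0.48,-0.3,-200,-195,0,0.6,-0.3,-240,-234,0,0.72,-0.3,-280,-273,0,0.84,-0.3,-312,-304,0,0.96]'; python3 - <<'E'
from m1 import *
c=onz(T,198.2,183.3,.09);
for p,z in [((201.4,186.6),.09),((200.8,186),.09),((203.3,188.8),.084)]:
    q=(onz(T,*p,z)-np.array([.5594,.1553,0]))[0] if onz(T,*p,z).ndim>1 else onz(T,*p,z)-np.array([.5594,.1553,0]); print(q*1000,np.degrees(np.arctan2(q[1],q[0])))
d,M=togo([.5594,.1555,.2]);print(d,np.degrees(np.arctan2(M[1,0],M[0,0])))
E
```

```text
clock: 0.97
eef_pos: [0.3547, 0.2903, 0.2455]
ee_rot: [1.901, 2.501, 0.001]
force: [0.7, -0.0, 0.2]
gripper_width: 0.65
gripper_force: 0.0
[-9.62968838 -8.54882422 90.        ] -138.40270579058395
[-8.13156073 -7.09921362 90.        ] -138.87759674267983
[-14.33931728 -12.30703018  84.        ] -139.3614413065806
[-180.98647787  161.4695762    45.57739307] 105.27011887683942
```

```bash
python3 -m handwheel '[-0.3,-23,20,0,0.12,-0.3,-46,40,0,0.24,-0.3,-69,60,0,0.36,-0.3,-92,80,0,0.48,-0.3,-115,100,0,0.6,-0.3,-138,121,0,0.72,-0.3,-160,141,0,0.84,-0.3,-181,161,30,0.96]'; python3 - <<'E'
from h import *
d,M=togo([.5594,.1555,.15]);print(d,np.degrees(np.arctan2(M[1,0],M[0,0])),manip.read_state()['joint_positions'])
E
```

```text
clock: 1.73
eef_pos: [0.5634, 0.1625, 0.2201]
ee_rot: [2.84, 1.34, 0.016]
force: [1.3, 1.5, 0.5]
gripper_width: 0.649
gripper_force: 0.0
[-8.5252554   0.90940416 70.07275445] 50.52413410352898 [2.60345761e-01 3.92811312e-01 1.74410584e+00 2.16754335e-04
 9.94175466e-01 9.49238156e-01]
```

```bash
python3 -m handwheel '[-0.3,-2,0,40,0.1,-0.3,-2,0,60,0.19,-0.3,-2,0,60,0.19,-0.3,-2,0,60,0.19]'; python3 - <<'E'
from h import *
d,M=togo([.5594,.1555,.057]);print(d,M.round(3),np.degrees(np.arctan2(M[1,0],M[0,0])))
E
```

```text
clock: 2.07
eef_pos: [0.5566, 0.1606, 0.1546]
ee_rot: [-2.951, -1.078, 0.004]
force: [0.0, 0.2, 0.6]
gripper_width: 0.649
gripper_force: 0.0
[-0.96642071  5.80902769 97.55764806] [[ 0.765  0.644 -0.003]
 [ 0.644 -0.765 -0.001]
 [-0.002 -0.001 -1.   ]] 40.12312790412455
```

```bash
python3 -m handwheel '[-0.3,-1,6,30,0,-0.3,-1,6,60,0,-0.3,-1,6,85,0,-0.3,-1,6,97,0,-0.3,-1,6,97,0,0.6,-1,6,97,0,0.6,-1,6,97,0,0.6,-1,6,97,0]' 30; python3 - <<'E'
from h import *
d,M=togo([.5594,.1555,.057]);print(d,np.degrees(np.arctan2(M[1,0],M[0,0])))
E
```

```text
clock: 2.73
eef_pos: [0.5617, 0.1557, 0.0604]
ee_rot: [2.952, 1.073, 0.005]
force: [-0.1, 1.3, 3.9]
gripper_width: 0.391
gripper_force: 31.8
[-1.84816161 -1.33515169  3.42799812] 39.963079693986465
```

```bash
python3 -m handwheel '[0.6,0,0,-30,0,0.6,0,0,-65,0,0.6,0,0,-100,0,0.6,0,0,-130,0,0.6,0,0,-160,0,0.6,0,0,-165,0.1,0.6,0,0,-165,0.2]' 30; python3 - <<'E'
from m1 import *
print(f(onz(T,390,100,.3)),f(onz(T,412,290,.3)))
d,M=togo([.5702,-.1638,.217]);print(d,np.degrees(np.arctan2(M[1,0],M[0,0])),manip.read_state()['gripper_width'])
E
```

```text
clock: 3.32
eef_pos: [0.5623, 0.1555, 0.2281]
ee_rot: [3.047, 0.766, 0.012]
force: [0.0, -0.1, -1.0]
gripper_width: 0.389
gripper_force: 31.6
[[ 677.  -235.7  300. ]] [[ 333.5 -248.1  300. ]]
[-143.5845985   285.02120132    8.20613396] 28.42490898490668 0.3935707616503638
```

```bash
python3 -m handwheel '[0.6,-17,35,0,0.08,0.6,-35,71,0,0.16,0.6,-53,107,0,0.24,0.6,-71,142,0,0.27,0.6,-89,178,0,0.27,0.6,-107,214,0,0.27,0.6,-125,250,0,0.27,0.6,-143,285,0,0.27]' 30; python3 -m handwheel '[0.6,0,0,0,0,0.6,0,0,0,0,0.6,0,0,0,0]'; python3 - <<'E'
from m1 import *
T=snap('top','t2.png');S=snap('side','s2.png')
d,M=togo([.5702,-.1638,.22]);print(d,np.degrees(np.arctan2(M[1,0],M[0,0])))
def c(i,u,v,w): return cv2.resize(i[v-w:v+w,u-w:u+w],(400,400),interpolation=cv2.INTER_CUBIC)
cv2.imwrite('pics/c2.png',np.hstack([c(T['img'],335,175,40),c(S['img'],312,200,50)]))
E
```

```text
clock: 4.08
eef_pos: [0.57, -0.1656, 0.2235]
ee_rot: [3.121, 0.361, 0.0]
force: [0.4, 0.1, -0.9]
gripper_width: 0.393
gripper_force: 31.6
clock: 4.33
eef_pos: [0.57, -0.1637, 0.2232]
ee_rot: [-3.121, -0.357, 0.001]
force: [-0.4, 0.8, -1.7]
gripper_width: 0.391
gripper_force: 31.8
[-0.58462731  1.36901401  3.3616538 ] 13.139989338144199
```

View pics/c2.png

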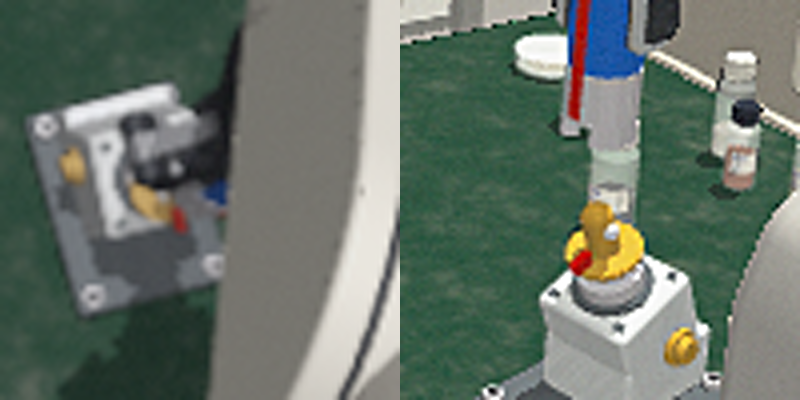

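The top view is now blocked by the arm, though the flange and key still show at crop (160,205). The side view shows the coupler upright, with the stripe at (575,80) facing the same way as the key at (580,262). The nipple tip at (597,205) is slightly left of the mouth centre at about (608,145). I'll quantify that offset.

```bash
python3 - <<'E'
from m1 import *
i=S['img'].astype(int); bl=(i[...,0]-i[...,2]>50)&(i[...,0]>90)
rd=i[...,2]-i[...,1]>60
for v in (152,156,160,164,168):
    b=np.nonzero((bl|rd)[v,295:330])[0]+295; r=np.nonzero(rd[v,295:330])[0]+295;print(v,b.min(),b.max(),r)
# subpixel edges: gradient profile
for v in (173,177,182): print(v,i[v,300:326].sum(1)//3)
g=gold(S)
for v in range(198,216): 
    b=np.nonzero(g[v,298:330])[0]+298; print(v,b.min() if len(b) else 0,b.max() if len(b) else 0,end=' | ')
print()
x=np.array([.570,-.1637])
for P in [(*x,.163),(*x,.20),(.5702,-.1638,.125),(.5795,-.1615,.0985),(.5611,-.1653,.097)]: print(P,np.round(np.array(proj(S,P)).ravel(),1))
E
```

```text
152 304 318 [307 308]
156 304 318 [306 307 308]
160 304 317 [306 307 308]
164 304 322 [305 306 307]
168 305 319 [305 306 307]
173 [ 58  68  71 142 123  57  56 121 166 158 156 161 164 162 161 163 158 152
 156 157 144 149  95  76  73  69]
177 [ 63  65 116 142  79  52  67 138 163 155 157 158 162 161 160 161 158 154
 154 155 146 134  80  85  81  87]
182 [ 47  46 121 173 168 169 145  39  59  95 165 162 157 157 159 157 159 151
 147 152 134 146  62  63  64  70]
198 0 0 | 199 0 0 | 200 309 312 | 201 309 314 | 202 308 314 | 203 308 315 | 204 308 314 | 205 308 316 | 206 309 319 | 207 312 320 | 208 305 321 | 209 305 322 | 210 304 322 | 211 304 322 | 212 303 322 | 213 303 322 | 214 303 322 | 215 310 320 | 
(np.float64(0.57), np.float64(-0.1637), 0.163) [312.5 182.6]
(np.float64(0.57), np.float64(-0.1637), 0.2) [314.  163.8]
(0.5702, -0.1638, 0.125) [311.1 200.9]
(0.5795, -0.1615, 0.0985) [313.4 211.5]
(0.5611, -0.1653, 0.097) [306.6 215.3]
```

```bash
python3 - <<'E'
from m1 import *
a=f(onz(S,311.4,203.8,.1178));print('sphere S',a)
b0=cv2.imread('pics/top0.png').astype(int)
T0=dict(T);print('sphere T',f(onz(T0,332.2,172.2,.1178)))
print('expected from seat est', 579.5-6.7, -161.5-1.5)
print(b0[163:184,320:340,2]-b0[163:184,320:340,0])
E
```

```text
sphere S [[ 572.3 -162.7  117.8]]
sphere T [[ 573.6 -165.   117.8]]
expected from seat est 572.8 -163.0
[[ -2  -3  -6  -7  -9  -7  -6  -4  -2  -3  -3  -2  -2  -2  -1   8  24 -15
  -17 -16]
 [ -5  -8  -9  -5  -3   6  44  71  78  77  71  40  12   0  -2  -1   2 -15
  -15 -15]
 [ -8  -6  -4   6  30  50  79  92  93  93  94  87  65  30   6  -2 -13 -14
  -13 -14]
 [ -9  -3   6  37  81  94  94  93  93  93  94  94  93  80  38   8  -9 -12
  -13 -13]
 [ -5   3  31  78  93  93  95  94  93  93  94  92  94  92  81  44  -7 -10
  -10 -10]
 [ -2  18  61  94  94  94  94  92  91  91  92  93  93  93  94  60  24 -11
   -8 -10]
 [  2  42  88  93  93  93  92  84  81  81  86  87  91  93  94  63  35 -11
  -12 -13]
 [  4  48  94  93  95  91  84  76  75  79  84  88  91  73  66  78  62 -10
  -14 -14]
 [ 14  60  94  94  94  89  74  62  66  83  91  92  93  79  44  46  60 -12
  -15 -15]
 [ 15  75  94  93  92  87  17  12  48  88  92  96  95  92  58  47  46  -9
  -13 -14]
 [  4  78  93  93  92  86  12   6  42  87  93  96  95  92  84  69  34  -7
  -14 -15]
 [ -3  71  92  94  94  92  41  11  32  83  88  93  91  87  86  50  11  -5
  -15 -16]
 [ -7  49  86  94  93  91  71  40  43  72  81  85  84  78  67  34   0  -4
  -13 -14]
 [ -4  10  68  92  94  88  80  76  73  78  88  82  76  68  32   3  -4  -3
  -16 -15]
 [ -2  -3  14  66  89  88  79  78  80  90 108  93  58  29   3  -4  -5  -4
  -16 -16]
 [ -2  -2  -3   7  42  66  76  80  79  85 108  96  36   5  -5  -6  -9 -10
  -12 -14]
 [ -4  -2  -2  -2   1  16  22  25  44  57 119 113  33  -8 -11 -10 -10 -10
   -9 -12]
 [ -4  -2  -2  -3  -3  -3  -4  -2   2  21 117 126  59 -10 -11 -10 -11 -11
  -11 -13]
 [ -4  -4  -4  -3  -5  -7  -8  -7  -7  -2  55  73  28 -10 -10 -10 -10 -10
   -9 -11]
 [ -6  -7  -8 -10  -8  -8  -7  -7  -7  -8  -7  -7  -8  -9 -10 -10 -10 -11
  -10 -11]
 [ -9  -9  -7  -7  -8  -8  -8  -9  -7  -7  -7  -9  -7  -8 -10 -12 -10 -10
  -10 -11]]
```

```bash
python3 -m handwheel '[0.6,3,0,15,0,0.6,5,0,32,0,0.6,5,0,42,0,0.6,5,0,47,0,0.6,5,0,47,0,0.6,5,0,47,0]' 30; python3 -m handwheel '[0.6,0,0,1,0,0.6,0,0,2,0,0.6,0,0,2,0]'; python3 - <<'E'
from h import *
s=manip.read_state();print(s['force'],s['ft_torque'])
S=snap('side');i=S['img'];cv2.imwrite('pics/c3.png',cv2.resize(i[155:225,275:355],(640,560),interpolation=cv2.INTER_CUBIC))
E
```

```text
clock: 5.23
eef_pos: [0.5754, -0.1624, 0.1766]
ee_rot: [-3.121, -0.356, 0.0]
force: [0.8, 0.3, -1.1]
gripper_width: 0.391
gripper_force: 31.8
clock: 5.48
eef_pos: [0.5757, -0.1625, 0.1752]
ee_rot: [3.121, 0.355, 0.002]
force: [-1.8, 0.7, 4.0]
gripper_width: 0.391
gripper_force: 32.7
[-1.83620195  0.65417299  3.95406438] [ 0.35265773  0.21328447 -0.03469474]
```

View pics/c3.png

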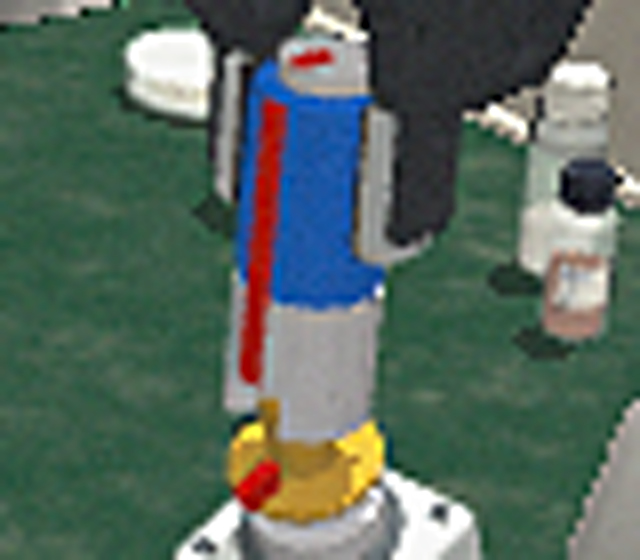

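The crop shows the nipple's tip inside the mouth. The pin is visible through the notch at (270,410), directly above the red key at (258,485). The tool can't tilt, so I'll pivot the coupler in lightly held pads around the pin.

```bash
python3 -m handwheel '[0.6,0,0,-1,0,0.6,-2,0,-1,0,0.6,-4,0,-1,0,0.6,-6,0,-0.7,0,0.6,-8,0,-0.5,0,0.6,-10,0,0,0,0.6,-10,0,0,0]' 20; python3 - <<'E'
from h import *
s=manip.read_state();print(s['force'],s['ft_torque'])
S=snap('side','s4.png');i=S['img'];cv2.imwrite('pics/c4.png',cv2.resize(i[155:225,275:355],(640,560),interpolation=cv2.INTER_CUBIC))
E
```

```text
clock: 6.12
eef_pos: [0.5662, -0.1644, 0.175]
ee_rot: [-3.121, -0.355, -0.003]
force: [2.2, 4.5, 4.1]
gripper_width: 0.391
gripper_force: 30.2
[2.17248626 4.5356464  4.11728427] [ 1.12622143 -0.62947912  0.02317097]
```

View pics/c4.png

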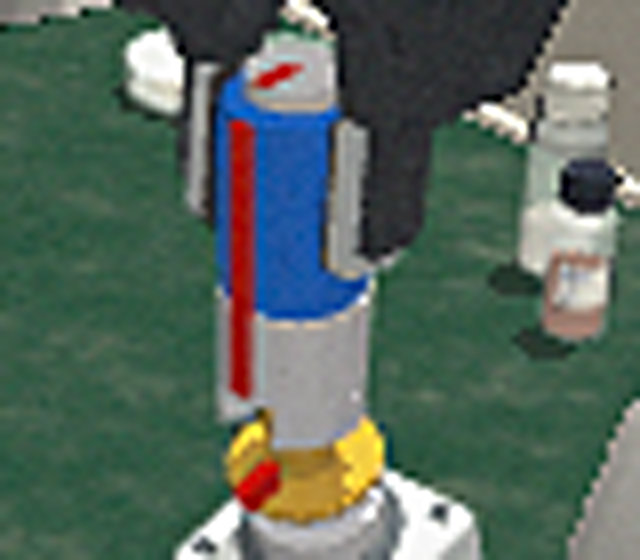

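```bash
python3 -m handwheel '[0.6,-1,-1,0,0,0.6,-3,-1.5,0.5,0,0.6,-5,-1.5,1,0,0.6,-7,-1.5,1.8,0,0.6,-9,-1.5,2.5,0,0.6,-11,-1.5,3.2,0,0.6,-12,-1.5,3.6,0,0.6,-12,-1.5,3.6,0]' 20; python3 - <<'E'
from h import *
s=manip.read_state();print(s['force'],s['ft_torque'])
S=snap('side','s5.png');i=S['img'];cv2.imwrite('pics/c5.png',cv2.resize(i[155:225,275:355],(640,560),interpolation=cv2.INTER_CUBIC))
E
```

```text
clock: 6.83
eef_pos: [0.5546, -0.1663, 0.1717]
ee_rot: [3.121, 0.355, 0.005]
force: [2.0, 2.3, 5.4]
gripper_width: 0.392
gripper_force: 30.0
[2.04477761 2.26371236 5.38505921] [ 0.58554026 -0.77268289  0.05960722]
```

View pics/c5.png

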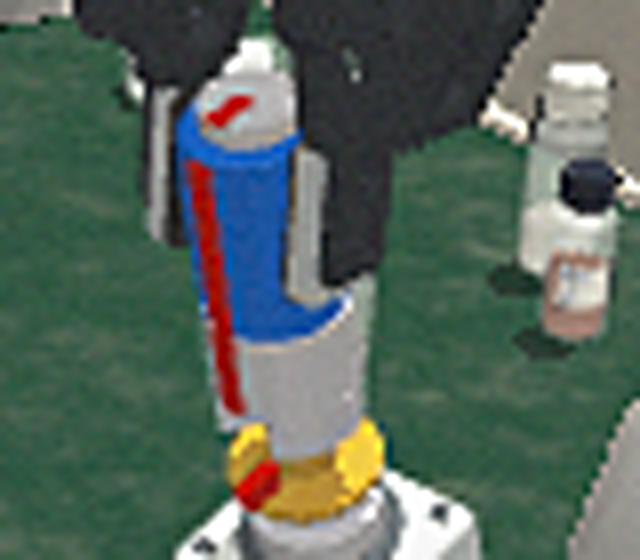

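Now the coupler is leaning. The stripe runs from (200,165) to (235,410), pointing at the key at (258,480), and the mouth is just above the flange. I'll compare its slope with the expected one.

```bash
python3 - <<'E'
from h import *
S=snap('side');i=S['img'].astype(int)
rd=i[...,2]-i[...,1]>60
pts=[]
for v in range(174,207):
    u=np.nonzero(rd[v,295:310])[0]+295
    if len(u): pts.append((u.mean(),v))
p=np.array(pts);m=np.polyfit(p[:,1],p[:,0],1);print('slope meas',m[0],len(p))
seat=np.array([.5795,-.1615,.0985]);yaw=.227
for th in (.2,.25,.3,.35,.4):
    h=np.array([np.cos(yaw),np.sin(yaw),0]);n=-np.sin(th)*h+np.cos(th)*np.array([0,0,1]);x=np.cos(th)*h+np.sin(th)*np.array([0,0,1])
    n0=-np.sin(.35)*h+np.cos(.35)*np.array([0,0,1])
    a=seat+n0*.014-x*.017+n*.012;b=seat+n0*.014-x*.017+n*.08
    a=np.array(proj(S,a)).ravel();b=np.array(proj(S,b)).ravel();print(th,(a-b)[0]/(a-b)[1],a,b)
# predicted TCP now: grip point at coupler height 65.4 -> grip = mouth + 65.4 n
st=manip.read_state();M=R.from_rotvec(st['ee_rot']).as_matrix()
g=st['eef_pos']+np.array([0,0,.005])-.0018*M[:,0]; d=g-seat; print('grip rel seat u,w,z',-d@h*1e3,d@M[:,1]*1e3,d[2]*1e3, 'want',65.4*np.sin(.35),65.4*np.cos(.35), 'axial excess',(d@n0)*1e3-65.4,'perp',(d@np.cross(n0,M[:,1]))*1e3)
E
```

```text
slope meas 0.15111803519061584 32
0.2 0.0886159794184617 [305.74968873 205.66488137] [303.02043193 174.86618331]
0.25 0.13571321388637 [305.57327612 206.18632152] [301.52300428 176.34197757]
0.3 0.18629381128377168 [305.41392647 206.70769711] [300.04828159 177.90564057]
0.35 0.24104791191791078 [305.27204577 207.22761961] [298.601077   179.55275314]
0.4 0.30083074405432153 [305.14798972 207.74470778] [297.18614848 181.27852574]
grip rel seat u,w,z 27.11713451540356 -0.8733168596894625 78.18254008234723 want 22.42551660758652 61.434975420218585 axial excess 17.34095074425987 perp 1.3356225062874336
```

```bash
python3 -m handwheel '[0.6,-2,0,0,0,0.6,-4,0,0.5,0,0.6,-4,0,0.5,0,0.6,-3.5,0,2,0,0.6,-3,0,3.5,0,0.6,-2.5,0,5,0,0.6,-2.5,0,5,0]' 25; cat > m2.py <<'E'
from h import *
S=snap('side');i=S['img'].astype(int)
rd=i[...,2]-i[...,1]>60
p=np.array([(u.mean(),v) for v in range(174,222) for u in [np.nonzero(rd[v,293:312])[0]+293] if len(u)])
d=np.where(np.diff(p[:,1])>1)[0];q=p[:d[0]+1] if len(d) else p
print('stripe',q[0],q[-1],'slope',np.polyfit(q[:22,1],q[:22,0],1)[0])
seat=np.array([.5795,-.1615,.0985]);yaw=.227;h=np.array([np.cos(yaw),np.sin(yaw),0])
n0=-np.sin(.35)*h+np.cos(.35)*np.array([0,0,1])
st=manip.read_state();M=R.from_rotvec(st['ee_rot']).as_matrix()
g=st['eef_pos']+np.array([0,0,.005])-.0018*M[:,0]; d=g-seat
print('axial excess',(d@n0)*1e3-65.4,'perp(+ = short of lean)',(d@np.cross(n0,M[:,1]))*1e3,'w',d@M[:,1]*1e3)
F=st['force'];print('F axial',F@n0,'perp',F@np.cross(n0,M[:,1]),'w',F@M[:,1],'torque',st['ft_torque'],st['gripper_force'])
cv2.imwrite('pics/last.png',cv2.resize(S['img'][155:225,275:355],(640,560),interpolation=cv2.INTER_CUBIC))
E
python3 m2.py
```

```text
clock: 7.52
eef_pos: [0.5519, -0.1668, 0.1666]
ee_rot: [3.121, 0.355, 0.003]
force: [1.0, 2.6, 9.2]
gripper_width: 0.389
gripper_force: 30.2
stripe [300.5 174. ] [300.5 174. ] slope 0.8635057471264362
axial excess 13.595486350591997 perp(+ = short of lean) -3.0313349199059676 w -1.0061867349343478
F axial 7.344856169761553 perp 4.769394432048546 w -2.5377030013135244 torque [ 0.61026161 -0.51967468  0.04157934] 30.159946382045746m2.py:6: RankWarning: Polyfit may be poorly conditioned
  print('stripe',q[0],q[-1],'slope',np.polyfit(q[:22,1],q[:22,0],1)[0])
```

```bash
sed -i 's/range(174,222)/range(180,222)/; s/rd\[v,293:312\]/rd[v,293:310]/' m2.py; python3 m2.py
```

```text
stripe [298. 180.] [304.5 208. ] slope 0.21089779785432058
axial excess 13.6429326500094 perp(+ = short of lean) -3.056579772982848 w -0.9971223906901608
F axial 6.651592211872335 perp 4.595381073042439 w -2.032415450669736 torque [ 0.57866778 -0.51421397  0.07976901] 30.151447355747223
```

```bash
python3 -m handwheel '[0.6,0,-0.5,1,0,0.6,0.2,-1,2,0,0.6,0.6,-1,3,0,0.6,1,-1,4,0,0.6,1.4,-1,5,0,0.6,1.8,-1,6,0,0.6,1.8,-1,6,0]' 30; python3 m2.py
```

```text
clock: 8.2
eef_pos: [0.5538, -0.1656, 0.1602]
ee_rot: [3.12, 0.355, 0.004]
force: [5.4, 1.4, 1.4]
gripper_width: 0.391
gripper_force: 30.5
stripe [297. 181.] [305. 211.] slope 0.2244494635798982
axial excess 6.718998359883344 perp(+ = short of lean) -3.2813710389841093 w -1.6855200560727497
F axial -0.7473653847374213 perp 6.342602301758519 w 1.206825390915692 torque [ 1.88617438e-01 -1.18105933e+00 -1.05481169e-03] 30.503363013267517
```

```bash
python3 -m handwheel '[0.6,0.8,0,1,0,0.6,1.4,0,2,0,0.6,2,0,3,0,0.6,2.5,0,4,0,0.6,3,0,5,0,0.6,3.2,0,5.5,0,0.6,3.2,0,5.5,0]' 30; python3 m2.py
```

```text
clock: 8.83
eef_pos: [0.5559, -0.1648, 0.1545]
ee_rot: [3.121, 0.356, 0.0]
force: [1.7, -0.3, 7.1]
gripper_width: 0.388
gripper_force: 31.0
stripe [298.5 184. ] [306. 218.] slope 0.21569734613212485
axial excess 0.636978305017962 perp(+ = short of lean) -3.088625718298807 w -2.061150505282721
F axial 6.028116280714399 perp 4.03411510438514 w 1.1330206416462345 torque [-0.11344762 -0.70901903 -0.0415716 ] 30.964558124542236
```

View pics/last.png

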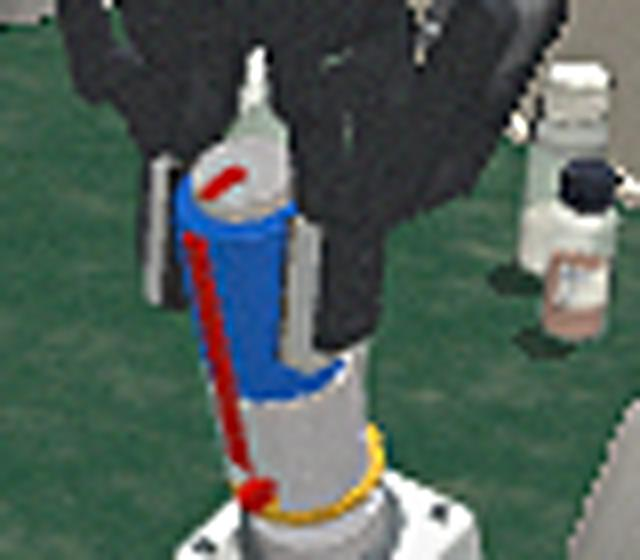

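The crop shows the key at (258,492) inside the notch under the stripe's end at (240,465), with the mouth within about 1 mm of the flange. I'll press to seat it, then push.

```bash
python3 -m handwheel '[0.6,0.6,0,0.5,0,0.6,1,0,1,0,0.6,1.4,0,1.9,0,0.6,1.4,0,1.9,0]' 30; python3 m2.py;  python3 -m handwheel '[0.7,0.3,0,1,0,0.7,0.7,0,1.9,0,0.7,0.7,0,1.9,0]' 30; python3 m2.py
```

```text
clock: 9.22
eef_pos: [0.5568, -0.1646, 0.1525]
ee_rot: [3.121, 0.356, -0.001]
force: [-0.4, -2.2, 8.6]
gripper_width: 0.391
gripper_force: 31.1
stripe [301.5 180. ] [301.5 180. ] slope 0.8374999999999996
axial excess -1.5198577105261037 perp(+ = short of lean) -2.8722332553757153 w -2.091475806915696
F axial 7.48779899990005 perp 3.1424987040962207 w 0.9622510089802373 torque [-0.23460862 -0.40234599  0.02465139] 31.118756532669067
clock: 9.52
eef_pos: [0.5575, -0.1644, 0.1507]
ee_rot: [3.121, 0.356, -0.001]
force: [0.5, -1.7, 8.8]
gripper_width: 0.39
gripper_force: 31.2
stripe [301.5 180. ] [301.5 181. ] slope -7.622985422383379e-14
axial excess -3.4323958731223954 perp(+ = short of lean) -2.87332143227528 w -2.0975422389019758
F axial 8.944194173643078 perp 3.061671464922219 w 0.769924723602826 torque [-0.27048991 -0.33789849 -0.06427001] 31.18127167224884m2.py:6: RankWarning: Polyfit may be poorly conditioned
  print('stripe',q[0],q[-1],'slope',np.polyfit(q[:22,1],q[:22,0],1)[0])
```

```bash
python3 -m handwheel '[1,0,0,0,0,1,0,0,0,0,1,0.4,0,1,0,1,0.7,0,2,0,1,1.1,0,3,0,1,1.4,0,4,0,1,1.4,0,4,0]' 90; python3 m2.py 2>/dev/null
```

```text
clock: 10.15
eef_pos: [0.5589, -0.1641, 0.147]
ee_rot: [3.121, 0.356, -0.001]
force: [-1.3, -2.1, 10.9]
gripper_width: 0.375
gripper_force: 88.2
stripe [304.5 180. ] [302. 182.] slope -1.2500000000000095
axial excess -7.432914237500519 perp(+ = short of lean) -2.7455520972642713 w -2.0965930787679037
F axial 11.255569546351023 perp 3.593721947733792 w 1.5737394725630116 torque [-0.14754001 -0.24604518 -0.07569181] 88.2365369796753
```

View pics/last.png

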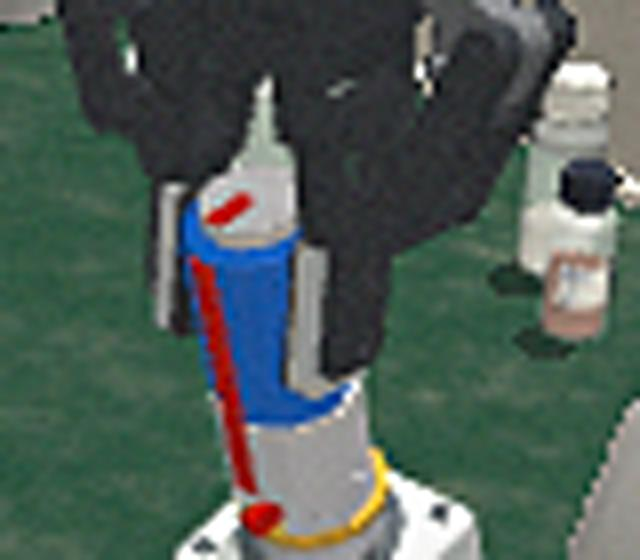

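The flange has sunk with the coupler home on it: its lower edge went from (300,520) to (300,546), about 7 mm. The key at (262,517) is in the notch. Only the last couple of millimetres remain.

```bash
python3 -m handwheel '[1,0.2,0,0.5,0,1,0.4,0,1,0,1,0.4,0,1,0,1,0.4,0,1,0]' 90; python3 m2.py 2>/dev/null|tail -1; python3 -m handwheel '[1,0.2,0,0.5,0,1,0.35,0,1,0,1,0.35,0,1,0,1,0.35,0,1,0]' 90; python3 m2.py 2>/dev/null|tail -2
```

```text
clock: 10.53
eef_pos: [0.5592, -0.164, 0.1462]
ee_rot: [3.121, 0.356, -0.001]
force: [-1.6, -1.3, 12.8]
gripper_width: 0.374
gripper_force: 88.3
F axial 12.926731706190397 perp 2.335038247996495 w 1.786687198518666 torque [-0.17552375 -0.20103936 -0.03880713] 88.28410506248474
clock: 10.92
eef_pos: [0.5592, -0.164, 0.1461]
ee_rot: [3.121, 0.356, -0.002]
force: [-5.3, -1.2, 20.6]
gripper_width: 0.375
gripper_force: 89.3
axial excess -8.417956090656467 perp(+ = short of lean) -2.729317139106454 w -2.0753264022953775
F axial 22.11763408387483 perp 2.0923265221931384 w 0.10729251792589753 torque [-0.109832    0.47049448  0.06608978] 89.29057359695435
```

```bash
python3 -m handwheel '[1,-0.1,0,-0.3,0,1,-0.1,0,-0.3,0,1,-0.1,0,-0.3,0,1,-0.1,0,-0.3,0,1,-0.1,0,-0.3,0,1,-0.1,0,-0.3,0]' 90; python3 m2.py 2>/dev/null|tail -2; python3 -c "
from rig import manip
print(manip.job_done())"
```

```text
clock: 11.47
eef_pos: [0.5592, -0.1641, 0.1461]
ee_rot: [3.121, 0.356, -0.002]
force: [-4.3, -0.6, 18.4]
gripper_width: 0.38
gripper_force: 89.2
axial excess -8.386085353738558 perp(+ = short of lean) -2.7578460314296347 w -2.047155081571476
F axial 18.40346997460827 perp 3.5637676352503473 w -0.38256405662623844 torque [-0.05044526  0.31129025 -0.01205016] 89.17152643203735
the job is handed in; nothing more can be done
None
```

The job is handed in at 11.5 s: the blue coupler is seated on the nipple with the key in its notch, and the arm is still gripping it at about 89 N and holding the nipple down at about 18 N, where it stopped sinking (taken as fully in); I never aimed at the crucible, spanner or vial, but did not check them again at the end.

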